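# Raise the paper-mould draining rack to its middle rung

## Task

Take the sliding rack of the draining stand by its wooden handle and raise it, with the paper mould lying on it, past the yellow middle rung until the red pawl swings back level, then lower it gently in the hand until the pawl sits on that rung. Before letting go, push the rack down with about 12 N for a second to prove that the rung carries it, never hard, then release it. Do not let the rack drop, run on to the top rung or lose the mould, and leave the other things on the table alone.

Things in the scene. Friction and masses are not known exactly. Their poses are not given: they have to be found in the camera images.
- stand: Fixed draining stand: an upright ladder of two aluminium posts (22 mm square, 250 mm tall, 260 mm between centres) on feet, a pale blue tray in front. Origin on the table midway between the posts; z up, y along the rungs, x away from the rack's handle (handle, mould and tray are on its -x side). Three level rungs, 12 mm round, cross at x = 0: steel at height 50 mm, yellow middle one, steel at 165 mm.
- top_rung (a point): Centre of the steel top rung, 165 mm up, axes as the stand's. The yellow middle rung below it was set by hand in slotted brackets: its axis may lie anywhere from 104 to 116 mm above the table (not measured: find it by feel). It sits in rubber cushions and yields 1 mm for each 4 N put on it; the other rungs are rigid.
- rack: Aluminium rack that slides straight up and down the ladder, travel 0 to 150 mm. It starts at the bottom, where its origin and axes coincide with the stand's, so its height is the lift. It falls when let go unless the pawl holds it. With the mould it weighs 0.5 to 0.85 kg; slide friction about 1 N.
- rack_handle (a point): Centre of the rack's level wooden handle bar, 18 mm thick (stand's x), 16 mm high, 200 mm long (stand's y), 150 mm above the table at the start, 85 mm in front (-x) of the ladder. Bracketed to the rack at both ends; free to be pinched across its thickness from above in its middle 120 mm. Axes as the stand's.
- pawl_hinge (a point): Hinge of the red pawl, mid-rack, 61 mm above and 25 mm in front of the rack's origin. Going up, the pawl pops clear of the middle rung at a lift of 75 to 88 mm (with the rung's height); lowered again it seats, unloaded, at 54 to 66 mm. From 93 mm the top rung starts to push it down; it passes that rung (wrong place, no way back) at about 136 mm.
- pawl (a joint): Tilt of the red pawl with the brass counterweight, in rad: 0 = level and ready to bear on a rung (its weight returns it there, against a stop, within about half a second), rising to about 1.1 as a rung pushes its nose down while the rack goes up.
- mould: Loose wooden paper mould, a 150 x 200 x 18 mm frame with a grey screen, lying flat across the two arms of the rack under the handle. Origin at the centre of its underside, 45 mm above the rack's origin and about 148 mm in front (-x) of it. Moves with the rack.
- deckle: Bystander: loose wooden frame 180 x 240 x 18 mm with a white screen, flat on the table to the right. Origin at the centre of its underside.
- jar: Bystander: closed glass jar, 64 mm across, 90 mm high. Origin at the centre of its underside.
- cup: Bystander: blue mug, 76 mm across, 95 mm high. Origin at the centre of its underside.
- spatula: Bystander: spatula lying on the table. Origin at its underside.
- blender_lid: Bystander: black round lid, 100 mm across, 38 mm high, beyond the stand. Origin at the centre of its underside.
- press_block: Bystander: brown wooden block 70 x 110 x 35 mm, beyond the stand. Origin at the centre of its underside.
Not all that is in view belongs to the job. Leave any blue look-alike of the mould alone.

How it is judged:
By the outcome, as a careful person would: the job done as asked, in the order asked, and still so for the second after the job is handed in, with the robot touching nothing.
It also fails if it takes over 59 s, if anything falls off the work surface, if the arm or the gripper's body presses on something with over 40 N, if the wrist force passes 120 N, or if a joint passes its speed limit or range.

## Robot

A 6-joint arm with a two-finger parallel gripper is mounted at the origin on the work surface. World frame = base frame: x ahead of the robot, y to its left, z up, the work surface at z = 0. Lengths are in m, angles in degrees, forces in N, time in s.
With the tool pointing down it reaches from about 0.4 to 0.825 m from the base axis. Payload 7 kg.
Tool frame: the origin (TCP) lies at the very end of the fingers, on their centre line; the grasp point (between the pads) lies 19 mm behind it (r.hold_point_z is the distance from the TCP to the grasp point, in m); x points along the fingers, y is the direction in which the jaws open and shut, and the axes are right-handed (so a half turn about x gives the same grasp; the last joint's range is limited). The gripper opens to 88 mm and grips with 3 to 60 N. Pads are 19 mm wide; open, the fingers measure 130 mm over their backs; the gripper's body (78 mm by 193 mm) begins 47 mm behind the grasp point.
Start: joints at [16.507, 20.546, 0.682, 0, -70.136, -16.507], TCP at [0.675, -0, 0.227] pointing down, gripper open.
Joint ranges: [-176.03, 176.03], [-82.01, 121.73], [-58.28, 71.71], [-173.87, 95.51], [-174.79, -0.11], [-173.66, 173.66]. Speed limits (degrees/s): [136.94, 136.94, 172.46, 180, 180, 180].

## Interface

Orientations are given as [roll, pitch, yaw] about the fixed x, y, z axes, in that order (R = Rz(yaw) Ry(pitch) Rx(roll)).
In Python, from plant import r gives the robot as it stands. The module is installed in compiled form; this text tells all that it offers.
- The arm moves only by the shell command python3 -m creep 'ROWS' [FORCE]. ROWS is JSON, a list of rows, each a list of 7 numbers: the turn, a rotation vector about the tool's x, y, z in rad, then the shift along the tool's x, y, z in cm, then the opening in per cent of the stroke, from 0 (shut) to 100 (fully open). In form: [[rx, ry, rz, x, y, z, fingers], ...]. A call has 1 to 8 rows; each row shifts and turns the commanded pose from where the row before left it, along the tool's axes as they then stand; what a row does not reach is not made up. A row lasts 1/10 s, in which the tool goes at most 50 mm and 8.59 degrees, less where a joint would pass 70% of its speed; a pose out of reach is approached as far as the arm can. A call is refused whole if a number of a shift passes 5 or a number of a turn 0.15, either way. A call with a gripper value outside its range is refused whole. The fingers move at their own pace and stop on an object; FORCE is the grip in N (left out, the last holds). Time passes only in rows, so rows that do not move let the fingers close. It gives the time, the measured TCP pose, the force and the opening at its end, in the units of the state.
- r.get_state(): the state, without advancing time (a new reading comes with each control period).
- r.capture(name): name is "scene" or "side" or "wrist"; returns (picture, depth): 480x640x3 uint8, blue, green, red; 480x640 float32, m along the optical axis (not along the pixel's ray), 0 where there is no reading.
- r.camera_info(name): a dict with "fovy" (degrees; the focal length in pixels is half the picture's height over the tangent of half this angle, whatever the lens; pixels are square), "cx", "cy" (the principal point, pixels), "camera_from_world" (4x4, takes a point from world to camera coordinates). Camera axes: x right, y down, z forward; pixel columns grow to the right and rows downward; lengths in m; the calibration is good to about 2 mm. A picture is of the moment at which its call begins: read the wrist's pose just before it. camera_info takes no time and is no camera call; for the wrist camera it gives the pose at the moment of the call.
- r.close_job(): hands the job in, once; it reports no verdict.
Trained networks look in the newest picture that a camera, given by its name, has taken for a name from the list of things; names that differ only in an ending like _2 or _b are one class to them, and where a whole thing is asked for, a point or a joint stands for the part that bears it (a point fixed in the world has none). Each returns a list of dicts, best first, with "score" (0 to 1); they miss things now and then, are a little off and sometimes report something else, mostly with a low value. They report only what shows in the picture. A call takes as long as a camera call. They do not tell look-alikes from the thing itself.
- r.look_for(query, camera): "rect" ([left, top, right, bottom] in pixels, round what is visible of it).
- r.masks_of(query, camera): "pixels" (480x640 bool, what is visible of it) and "rect" ([left, top, right, bottom] in pixels, round what is visible of it).
The state is a dict: "time_s": time; "joints": joint angles; "qd": joint speeds; "joint_torque": joint torques, N m; "tcp_pos": TCP position; "eef_rot": TCP orientation; "contact_force": force on the tool from outside, world axes, zero at the start; "moment": the same for the moment, N m; "gripper_width": finger opening in m.
Only numpy, scipy, OpenCV 4.12 (cv2) and the standard library are available. Lean on these libraries where they do the work, as an engineer would, in place of code of your own. Each camera call takes 0.05 s, during which the arm holds its last target. There are 200 camera calls.

## Working session

There is one attempt and no reset: what is moved stays moved. The work goes in short steps, Python scripts to look and compute and a shell command to move; the robot and the scene stay as the last step left them, time stands still between calls to the robot, and variables do not carry over. Pictures are saved under pics/ and viewed, about 8 in all and at most 12, crops included, and the job is handed in when it is done.

```bash
mkdir -p pics
cat > h.py <<'E'
import numpy as np,cv2
from plant import r
def cap(n,f=None):
    im,d=r.capture(n)
    if f: cv2.imwrite('pics/'+f,im)
    return im,d
def cloud(n,d):
    c=r.camera_info(n);f=240/np.tan(np.radians(c['fovy'])/2)
    v,u=np.mgrid[:480,:640]
    P=np.stack([(u-c['cx'])*d/f,(v-c['cy'])*d/f,d,np.ones_like(d)],-1)
    return (P@np.linalg.inv(c['camera_from_world']).T)[...,:3]
E
python3 - <<'E'
from h import *
s=r.get_state();print({k:np.round(v,3) for k,v in s.items()})
a,d=cap('scene');W=cloud('scene',d)
b,d2=cap('side');W2=cloud('side',d2)
cv2.imwrite('pics/a.png',a);cv2.imwrite('pics/b.png',b)
for n,w,dd in(('scene',W,d),('side',W2,d2)):
  for q in('rack_handle','stand','mould','pawl'):
    for m in r.masks_of(q,n)[:2]:
        p=w[m['pixels']&(dd>0)]
        print(n,q,round(m['score'],2),np.round(m['rect']),np.round(np.median(p,0),3),np.round(np.percentile(p,2,0),3),np.round(np.percentile(p,98,0),3))
E
```

```text
{'time_s': np.float64(0.0), 'joints': array([ 1.6509e+01,  2.0591e+01,  6.3200e-01, -1.9000e-02, -7.0136e+01,
       -1.6506e+01]), 'qd': array([ 0.021, -0.025,  0.021, -0.015, -0.049,  0.001]), 'joint_torque': array([-1.0000e-03, -5.8273e+01,  2.9306e+01,  6.9970e+00,  7.0000e-03,
       -0.0000e+00]), 'tcp_pos': array([ 0.674, -0.   ,  0.226]), 'eef_rot': array([  95.665,   89.903, -174.339]), 'contact_force': array([-0.233,  0.716, -0.928]), 'moment': array([ 0.005, -0.067,  0.023]), 'gripper_width': np.float64(0.088)}
scene rack_handle 0.88 [271. 238. 368. 317.] [ 0.591 -0.051  0.11 ] [ 0.538 -0.181  0.034] [0.637 0.05  0.157]
scene stand 0.78 [240. 216. 395. 361.] [ 0.638 -0.163  0.054] [ 0.422 -0.211  0.   ] [0.714 0.073 0.246]
scene mould 0.93 [141. 234. 224. 284.] [ 0.186 -0.3    0.007] [ 0.108 -0.395  0.001] [ 0.264 -0.199  0.018]
scene mould 0.84 [247. 250. 345. 302.] [ 0.498 -0.082  0.054] [ 0.411 -0.185  0.045] [0.634 0.018 0.159]
scene pawl 0.71 [311. 284. 338. 305.] [ 0.619 -0.071  0.063] [ 0.568 -0.091  0.053] [ 0.642 -0.059  0.089]
side rack_handle 0.59 [276. 196. 417. 318.] [ 0.589 -0.087  0.108] [ 0.406 -0.197  0.038] [0.629 0.051 0.161]
side stand 0.83 [272. 155. 438. 338.] [ 0.607 -0.152  0.027] [ 0.385 -0.211  0.002] [0.693 0.065 0.252]
side mould 0.97 [229. 366. 369. 472.] [ 0.175 -0.302  0.011] [ 0.098 -0.398  0.004] [ 0.255 -0.199  0.022]
side mould 0.82 [279. 245. 388. 313.] [ 0.479 -0.087  0.057] [ 0.403 -0.183  0.047] [0.559 0.014 0.067]
side pawl 0.53 [353. 245. 378. 262.] [ 0.585 -0.072  0.067] [ 0.569 -0.088  0.049] [ 0.637 -0.059  0.073]
```

View pics/a.png

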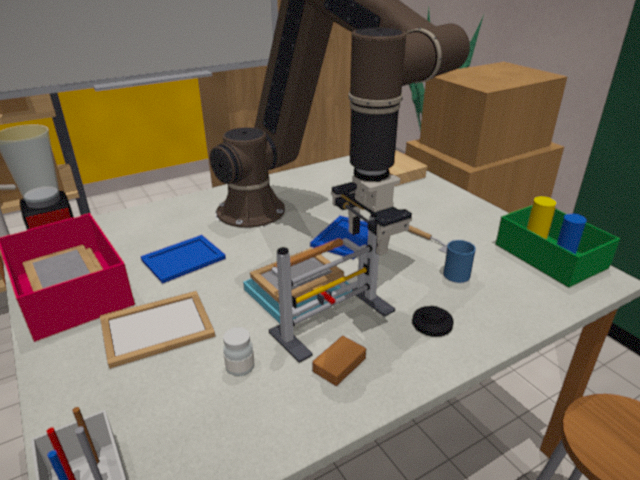

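View pics/b.png

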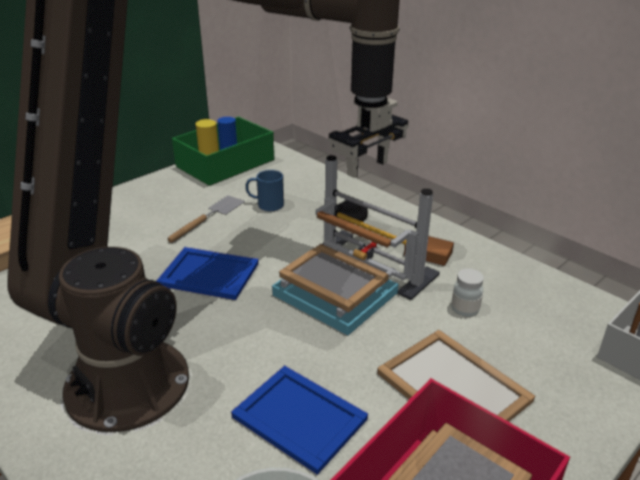

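The stand is centre (scene px 240–395, 216–361). The wooden handle runs from about (318,212) to (390,240) in the side view. The blue look-alikes and the other bystanders are clear of it. Next I fit the axes.

Run:
```python
from h import *
for n in('scene','side'):
    a,d=cap(n);W=cloud(n,d)
    hsv=cv2.cvtColor(a,cv2.COLOR_BGR2HSV)
    Z=W[...,2];X=W[...,0];Y=W[...,1]
    box=(d>0)&(X>.35)&(X<.8)&(Y>-.3)&(Y<.15)
    # wood handle
    m=box&(hsv[...,0]<20)&(hsv[...,1]>80)&(Z>.135)&(Z<.17)
    p=W[m]
    def line(p,t):
        if len(p)<8: print(n,t,len(p));return
        x0,res=cv2.fitLine(p[:,:2].astype(np.float32),cv2.DIST_HUBER,0,.01,.01)[:2],0
        vx,vy,cx,cy=cv2.fitLine(p[:,:2].astype(np.float32),cv2.DIST_HUBER,0,.002,.01).ravel()
        if vy<0:vx,vy=-vx,-vy
        q=(p[:,:2]-[cx,cy]); s=q@[vx,vy]; e=q@[-vy,vx]
        lo,hi=np.percentile(s,[1,99]);c=np.array([cx,cy])+(lo+hi)/2*np.array([vx,vy])
        print(n,t,len(p),'centre',c.round(4),'ydir ang',np.degrees(np.arctan2(vy,vx)).round(2),'len',(hi-lo).round(3),'width',np.percentile(e,[2,98]).round(4),'z',np.percentile(p[:,2],[2,50,98]).round(4))
    line(p,'handle'); line(W[m&(Z>.152)],'handletop')
    m=box&(hsv[...,0]>20)&(hsv[...,0]<35)&(hsv[...,1]>120)&(Z>.09)&(Z<.13);line(W[m],'yellow')
    m=box&(Z>.15)&(Z<.245)&(hsv[...,1]<70)
    k,l,st,cc=cv2.connectedComponentsWithStats(m.astype(np.uint8))
    for i in range(1,k):
        if st[i,4]>40:
            p=W[l==i];print(' grey',st[i],np.median(p,0).round(3),np.ptp(p,axis=0).round(3))
    p=W[box&(Z>.225)&(Z<.252)&((X-.674)**2+Y**2>.07**2)]
    for s in(-1,1):
        q=p[(p[:,1]>-.07) if s>0 else (p[:,1]<-.07)]
        if len(q):print(' post',s,len(q),np.median(q,0).round(3))
    g=cv2.resize(a[180:350,230:450],None,fx=3.5,fy=3.5,interpolation=2);cv2.imwrite(f'pics/c_{n}.png',g)
```

```text
scene handle 420 centre [ 0.5531 -0.0761] ydir ang 95.76 len 0.192 width [-0.0063  0.013 ] z [0.1437 0.1537 0.1575]
scene handletop 275 centre [ 0.5507 -0.0763] ydir ang 96.41 len 0.193 width [-0.0071  0.0103] z [0.1522 0.155  0.1584]
scene yellow 289 centre [ 0.635  -0.0646] ydir ang 96.17 len 0.204 width [-0.0039  0.0067] z [0.1039 0.1091 0.1124]
 grey [ 272  231  116   63 1291] [ 0.642 -0.123  0.169] [0.201 0.272 0.095]
 post -1 145 [ 0.656 -0.201  0.238]
 post 1 22 [0.618 0.051 0.247]
side handle 650 centre [ 0.5404 -0.0795] ydir ang 96.78 len 0.193 width [-0.0143  0.0056] z [0.1466 0.1571 0.1617]
side handletop 511 centre [ 0.5409 -0.0794] ydir ang 96.71 len 0.193 width [-0.0144  0.0062] z [0.1525 0.1579 0.162 ]
side yellow 14 centre [ 0.6222 -0.0303] ydir ang 95.63 len 0.129 width [-0.0052  0.0044] z [0.1103 0.1126 0.1194]
 grey [377 156  11   8  62] [ 0.721 -0.006  0.237] [0.022 0.024 0.017]
 grey [ 315  162  118   85 1695] [ 0.623 -0.105  0.172] [0.131 0.286 0.095]
 grey [347 169  11   8  60] [ 0.618 -0.006  0.238] [0.019 0.026 0.015]
 post -1 143 [ 0.636 -0.203  0.239]
 post 1 127 [0.608 0.054 0.239]
```

View pics/c_side.png

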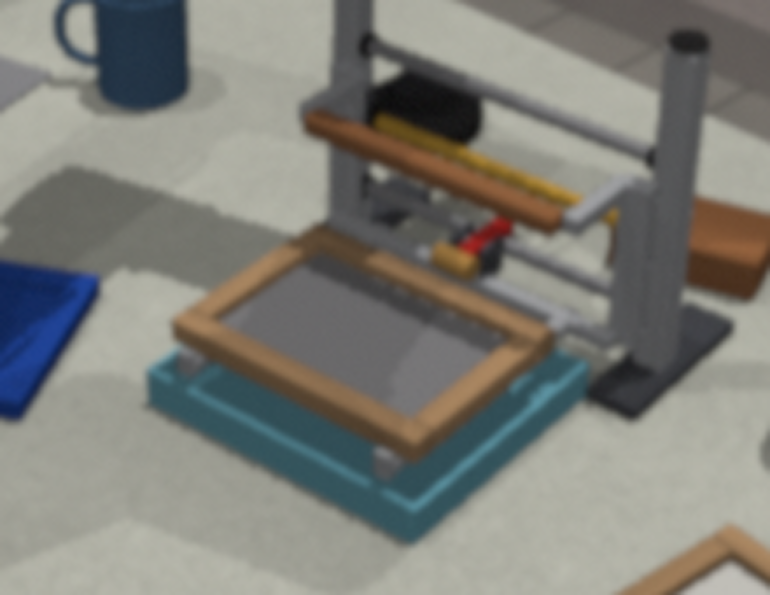

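```bash
cat >> h.py <<'E'
from scipy.spatial.transform import Rotation as Ro
def plan(target,yaw):
    s=r.get_state();R=Ro.from_euler('xyz',s['eef_rot'],degrees=True).as_matrix()
    sg=np.sign(R[0,1]) or 1
    c,n=np.cos(np.radians(yaw)),np.sin(np.radians(yaw))
    x=np.array([0,0,-1.]);y=sg*np.array([c,n,0]);T=np.stack([x,y,np.cross(x,y)],1)
    print('t',s['time_s'],'tcp',s['tcp_pos'].round(4),'F',np.round(s['contact_force'],2),'w',s['gripper_width'])
    print('R',R.round(3).tolist())
    print('rotvec tool',Ro.from_matrix(R.T@T).as_rotvec().round(4),'shift tool now cm',(100*R.T@(np.array(target)-s['tcp_pos'])).round(2),'shift in final tool',(100*T.T@(np.array(target)-s['tcp_pos'])).round(2))
E
python3 -c "
from h import *
plan([.547,-.078,.21],6.5)"
```

```text
t 0.6 tcp [ 0.675  -0.      0.2266] F [ 0.88 -0.42  0.29] w 0.08781464697632109
R [[0.0, -1.0, 0.0], [0.0, 0.0, 1.0], [-1.0, -0.0, 0.0]]
rotvec tool [-1.135e-01  0.000e+00  1.000e-04] shift tool now cm [ 1.66 12.8  -7.8 ] shift in final tool [ 1.66 13.6  -6.3 ]
```

```bash
python3 -m creep '[[0,0,0,-4,0,0,100],[-0.1135,0,0,0,0,0,100],[0,0,0,0,3.4,-1.6,100],[0,0,0,0,3.4,-1.6,100],[0,0,0,0,3.4,-1.6,100],[0,0,0,0,3.4,-1.5,100],[0,0,0,0,0,0,100]]' 20
python3 - <<'E'
from h import *
plan([.547,-.078,.131],6.5)
c=r.camera_info('wrist');a,d=cap('wrist','w1.png')
P=np.linalg.inv(c['camera_from_world']);f=240/np.tan(np.radians(c['fovy'])/2)
v,u=np.mgrid[:480,:640];W=(np.stack([(u-c['cx'])*d/f,(v-c['cy'])*d/f,d,np.ones_like(d)],-1)@P.T)[...,:3]
hsv=cv2.cvtColor(a,cv2.COLOR_BGR2HSV)
m=(d>0)&(hsv[...,0]<22)&(hsv[...,1]>70)&(W[...,2]>.14)&(W[...,2]<.17)
p=W[m];vx,vy,cx,cy=cv2.fitLine(p[:,:2].astype(np.float32),cv2.DIST_HUBER,0,.002,.01).ravel()
q=p[:,:2]-[cx,cy];s=q@[vx,vy];e=q@[-vy,vx]
print(len(p),cx,cy,vx,vy,np.degrees(np.arctan2(vy,vx)),np.percentile(s,[1,99]),np.percentile(e,[2,50,98]),np.percentile(p[:,2],[2,50,98]))
E
```

```text
time_s: 1.3
tcp_pos: [0.5438, -0.0797, 0.2677]
eef_rot: [-70.1, 89.9, 26.3]
contact_force: [1.7, 0.1, 1.1]
gripper_width: 0.0878
t 1.3 tcp [ 0.5438 -0.0797  0.2677] F [1.75 0.1  1.09] w 0.08779581503278498
R [[0.001, -0.994, -0.112], [0.0, -0.112, 0.994], [-1.0, -0.001, 0.0]]
rotvec tool [-0.0014  0.0004  0.0011] shift tool now cm [13.67 -0.32  0.13] shift in final tool [13.67 -0.34  0.13]
5969 0.5484128 -0.09180417 0.10871584 -0.99407285 -83.7587 [-0.10211289  0.08275285] [-0.00811793  0.00021579  0.00815305] [0.1552552  0.15806465 0.15962403]
```

View pics/w1.png

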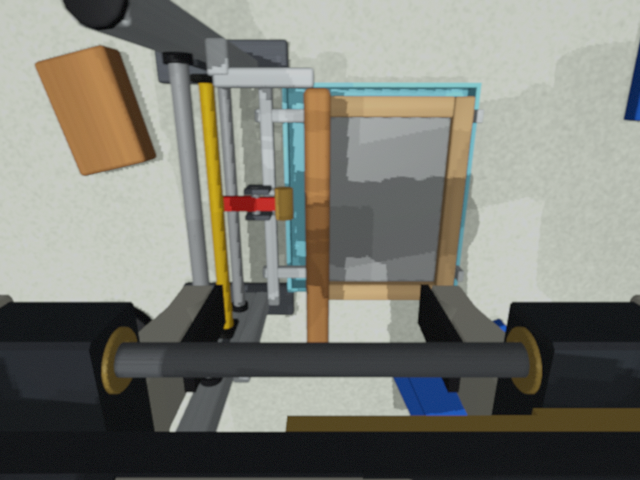

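Wrist view: the handle is vertical at px x≈318, midway between the fingers, and the pawl (red, 250,203) is level. Measured yaw is 6.2–6.5° and the handle line passes through (0.547, −0.078). Now I descend and grip.

```bash
python3 -m creep '[[0,0,0,3,-0.3,0.1,65],[0,0,0,3,0,0,65],[0,0,0,3,0,0,65],[0,0,0,2.7,0,0,65],[0,0,0,2,0,0,65],[0,0,0,0,0,0,65]]' 25; python3 -m creep '[[0,0,0,0,0,0,30],[0,0,0,0,0,0,10],[0,0,0,0,0,0,0],[0,0,0,0,0,0,0],[0,0,0,0,0,0,0]]' 30; python3 -c "
from h import *
plan([.547,-.078,.131],6.24)"
```

```text
time_s: 1.95
tcp_pos: [0.5485, -0.0765, 0.1266]
eef_rot: [89.5, 89.7, -174.0]
contact_force: [0.2, -0.0, 1.0]
gripper_width: 0.0574
time_s: 2.45
tcp_pos: [0.5486, -0.0769, 0.13]
eef_rot: [89.4, 89.9, -174.1]
contact_force: [-11.2, -0.6, 8.1]
gripper_width: 0.0224
t 2.45 tcp [ 0.5486 -0.0769  0.13  ] F [-11.21  -0.55   8.12] w 0.02242663885106885
R [[-0.002, -0.994, -0.113], [-0.0, -0.113, 0.994], [-1.0, 0.002, 0.0]]
rotvec tool [ 0.0043  0.     -0.002 ] shift tool now cm [-0.1   0.17 -0.09] shift in final tool [-0.1   0.17 -0.09]
```

```bash
python3 -m creep '[[0,0,0,0,0.15,0,0],[0,0,0,0,0,0,0],[0,0,0,0,0,0,0],[0,0,0,0,0,0,0]]' 30
```

```text
time_s: 2.85
tcp_pos: [0.5462, -0.0773, 0.1296]
eef_rot: [90.1, 89.8, -173.4]
contact_force: [-6.9, 0.3, 5.3]
gripper_width: 0.0176
```

```bash
python3 -m creep '[[0,0,0,-0.3,0.1,0,0],[0,0,0,-0.5,0,0,0],[0,0,0,-0.6,0,0,0],[0,0,0,-0.6,0,0,0],[0,0,0,0,0,0,0],[0,0,0,0,0,0,0]]' 45; python3 -c "
from h import *
plan([.547,-.078,.131+.06],6.3)"
```

```text
time_s: 3.45
tcp_pos: [0.5463, -0.0773, 0.1497]
eef_rot: [90.0, 89.9, -173.5]
contact_force: [-3.8, -2.9, -6.2]
gripper_width: 0.0172
t 3.45 tcp [ 0.5463 -0.0773  0.1497] F [-3.82 -2.9  -6.24] w 0.01721848024596717
R [[-0.002, -0.994, -0.113], [-0.0, -0.113, 0.994], [-1.0, 0.002, -0.0]]
rotvec tool [ 0.0032 -0.     -0.0018] shift tool now cm [-4.13 -0.06 -0.08] shift in final tool [-4.13 -0.06 -0.08]
```

```bash
python3 -m creep '[[0,0,0,-0.8,0,0,0],[0,0,0,-0.8,0,0,0],[0,0,0,-0.8,0,0,0],[0,0,0,-0.8,0,0,0],[0,0,0,-0.8,0,0,0],[0,0,0,-0.5,0,0,0],[0,0,0,-0.3,0,0,0],[0,0,0,0,0,0,0]]' ; python3 -m creep '[[0,0,0,-0.3,0,0,0],[0,0,0,-0.3,0,0,0],[0,0,0,-0.3,0,0,0],[0,0,0,0,0,0,0]]';python3 - <<'E'
from h import *
plan([.547,-.078,.131+.085],6.3)
for n in('scene','side','wrist'):
    a,d=cap(n)
    if n!='wrist':a=a[130:330,250:420] if n=='scene' else a[130:330,260:430]
    else:a=a[100:320,100:400]
    a=cv2.resize(a,(400,470) if n!='wrist' else (640,470))
    cv2.imwrite(f'pics/l_{n}.png',a)
cv2.imwrite('pics/l.png',np.hstack([cv2.imread('pics/l_scene.png'),cv2.imread('pics/l_side.png')]))
E
```

```text
time_s: 4.25
tcp_pos: [0.5463, -0.0772, 0.1985]
eef_rot: [91.7, 89.9, -171.9]
contact_force: [-5.3, -3.6, -6.5]
gripper_width: 0.0176
time_s: 4.65
tcp_pos: [0.5463, -0.0773, 0.2074]
eef_rot: [92.2, 89.9, -171.3]
contact_force: [-6.0, -3.0, -5.9]
gripper_width: 0.0179
t 4.65 tcp [ 0.5463 -0.0773  0.2074] F [-5.96 -3.01 -5.87] w 0.017899198005484798
R [[-0.002, -0.994, -0.113], [-0.0, -0.113, 0.994], [-1.0, 0.002, -0.0]]
rotvec tool [ 0.0033 -0.0001 -0.0016] shift tool now cm [-0.86 -0.06 -0.08] shift in final tool [-0.86 -0.06 -0.08]
```

View pics/l.png

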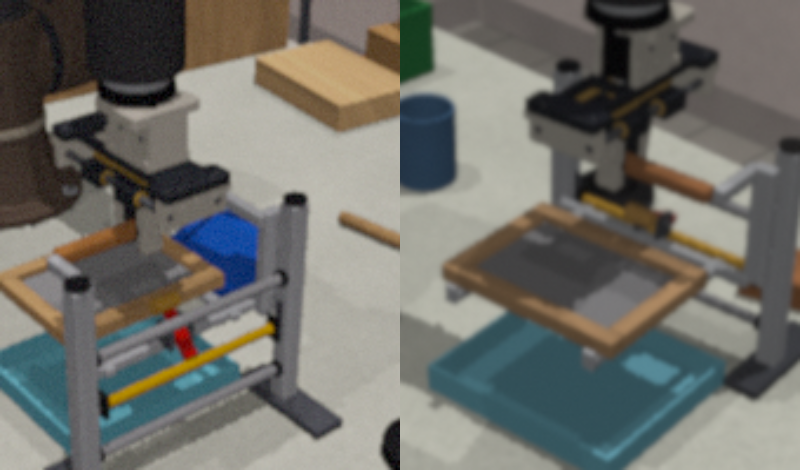

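Lift is about 78 mm. The pawl is tilted, its nose still on the yellow rung (scene crop 180,335). I continue in small steps and measure the tilt.

```bash
cat >> h.py <<'E'
def pawl(f=None):
    s=r.get_state();a,d=cap('scene');W=cloud('scene',d);hsv=cv2.cvtColor(a,cv2.COLOR_BGR2HSV)
    lift=s['tcp_pos'][2]-.1296
    X,Y,Z=np.moveaxis(W,-1,0);box=(d>0)&(X>.4)&(X<.75)&(Y>-.2)&(Y<.06)
    h=hsv[...,0];m=box&((h<6)|(h>174))&(hsv[...,1]>150)&(abs(Y+.07)<.03)
    c,n=np.cos(np.radians(6.4)),np.sin(np.radians(6.4))
    p=W[m];x=(p[:,0]-.6315)*c+(p[:,1]+.0685)*n;z=p[:,2]-lift-.061
    print('t',s['time_s'],'tcp',s['tcp_pos'].round(4),'lift',lift.round(4),'F',np.round(s['contact_force'],1),'n',len(p))
    if len(p)>4:print(' red x',np.percentile(x,[5,50,95]).round(3),'z rel hinge',np.percentile(z,[5,50,95]).round(3))
    b,d=cap('side');W=cloud('side',d);ms=[k for k in r.masks_of('mould','side')]
    for k in ms:
        p=W[k['pixels']&(d>0)];p=p[(abs(p[:,0]-.48)<.11)]
        if len(p)>100:print(' mould',np.median(p,0).round(4),'score',round(k['score'],2))
    if f:
        A=cv2.resize(a[190:330,250:410],(400,350));B=cv2.resize(b[150:330,260:460],(400,350));cv2.imwrite('pics/'+f,np.hstack([A,B]))
E
python3 -c "
from h import *
pawl()"
python3 -m creep '[[0,0,0,-0.2,0,0,0],[0,0,0,-0.2,0,0,0],[0,0,0,-0.2,0,0,0],[0,0,0,0,0,0,0],[0,0,0,0,0,0,0],[0,0,0,0,0,0,0],[0,0,0,0,0,0,0],[0,0,0,0,0,0,0]]'
python3 -c "
from h import *
pawl('m1.png')"
```

```text
t 4.8 tcp [ 0.5463 -0.0773  0.2072] lift 0.0776 F [-5.6 -3.  -7.1] n 61
 red x [-0.045 -0.004  0.01 ] z rel hinge [-0.003  0.002  0.019]
 mould [ 0.4787 -0.0877  0.1341] score 0.86
 mould [0.391  0.1529 0.0158] score 0.86
time_s: 5.75
tcp_pos: [0.5463, -0.0773, 0.2132]
eef_rot: [93.1, 89.9, -170.4]
contact_force: [-5.0, -3.4, -5.5]
gripper_width: 0.0175
t 5.75 tcp [ 0.5463 -0.0773  0.2132] lift 0.0836 F [-5.  -3.4 -5.5] n 52
 red x [-0.045 -0.     0.009] z rel hinge [-0.002  0.002  0.111]
 mould [0.3918 0.1563 0.015 ] score 0.96
 mould [ 0.4787 -0.0879  0.1401] score 0.68
```

View pics/m1.png

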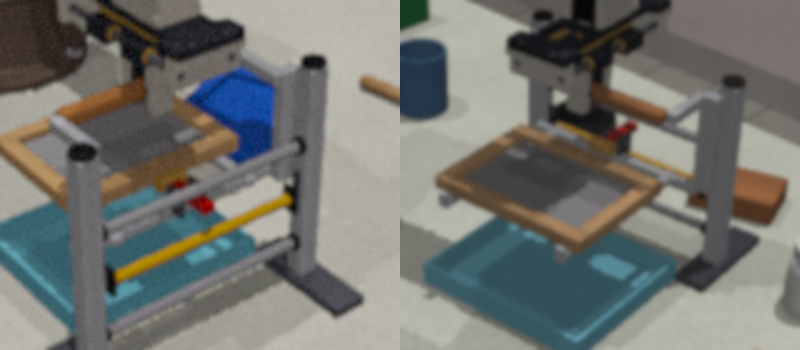

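The pawl is back level at lift 83.6 mm: in the side crop the red bar is visible at (623,130), and the scene slope matches the start. Red points are at hinge height with the nose at +9 mm. The mould is riding along. Now I lower gently.

```bash
python3 -m creep '[[0,0,0,0.2,0,0,0],[0,0,0,0.3,0,0,0],[0,0,0,0.3,0,0,0],[0,0,0,0.3,0,0,0],[0,0,0,0.2,0,0,0],[0,0,0,0.1,0,0,0],[0,0,0,0.1,0,0,0],[0,0,0,0,0,0,0]]'
for i in 1 2 ; do :; done
python3 -m creep '[[0,0,0,0.1,0,0,0],[0,0,0,0.1,0,0,0],[0,0,0,0,0,0,0],[0,0,0,0,0,0,0]]'
python3 -m creep '[[0,0,0,0.1,0,0,0],[0,0,0,0.1,0,0,0],[0,0,0,0,0,0,0],[0,0,0,0,0,0,0]]'
```

```text
time_s: 6.7
tcp_pos: [0.5463, -0.0772, 0.198]
eef_rot: [92.6, 89.9, -170.9]
contact_force: [-4.8, -3.2, -8.4]
gripper_width: 0.0174
time_s: 7.1
tcp_pos: [0.5463, -0.0772, 0.196]
eef_rot: [92.6, 89.9, -170.9]
contact_force: [-5.1, -4.0, -7.8]
gripper_width: 0.0175
time_s: 7.5
tcp_pos: [0.5462, -0.0773, 0.194]
eef_rot: [91.6, 89.9, -171.9]
contact_force: [-5.1, -4.0, -7.0]
gripper_width: 0.0173
```

```bash
python3 -m creep '[[0,0,0,0.1,0,0,0],[0,0,0,0.1,0,0,0],[0,0,0,0,0,0,0],[0,0,0,0,0,0,0]]'
python3 -m creep '[[0,0,0,0.1,0,0,0],[0,0,0,0.1,0,0,0],[0,0,0,0,0,0,0],[0,0,0,0,0,0,0]]'
```

```text
time_s: 7.9
tcp_pos: [0.5463, -0.0772, 0.192]
eef_rot: [91.9, 89.9, -171.6]
contact_force: [-4.9, -3.2, -7.4]
gripper_width: 0.0174
time_s: 8.3
tcp_pos: [0.5463, -0.0772, 0.19]
eef_rot: [92.1, 89.9, -171.4]
contact_force: [-4.6, -3.3, -6.9]
gripper_width: 0.0176
```

```bash
python3 -c "
from h import *
pawl()"
```

```text
t 8.3 tcp [ 0.5463 -0.0772  0.19  ] lift 0.0604 F [-4.6 -3.3 -6.9] n 83
 red x [-0.034 -0.01   0.009] z rel hinge [-0.002  0.002  0.004]
 mould [ 0.4793 -0.0877  0.117 ] score 0.94
```

```bash
python3 -m creep '[[0,0,0,0.1,0,0,0],[0,0,0,0.1,0,0,0],[0,0,0,0,0,0,0],[0,0,0,0,0,0,0]]'
python3 -m creep '[[0,0,0,0.1,0,0,0],[0,0,0,0.1,0,0,0],[0,0,0,0,0,0,0],[0,0,0,0,0,0,0]]'
```

```text
time_s: 8.85
tcp_pos: [0.5462, -0.0773, 0.188]
eef_rot: [92.4, 89.9, -171.1]
contact_force: [-4.5, -4.0, -7.3]
gripper_width: 0.0182
time_s: 9.25
tcp_pos: [0.5463, -0.0772, 0.1862]
eef_rot: [93.6, 89.9, -169.9]
contact_force: [-5.6, -3.6, -5.4]
gripper_width: 0.0176
```

```bash
python3 -m creep '[[0,0,0,0.1,0,0,0],[0,0,0,0,0,0,0],[0,0,0,0,0,0,0]]'
python3 -m creep '[[0,0,0,0.1,0,0,0],[0,0,0,0,0,0,0],[0,0,0,0,0,0,0]]'
```

```text
time_s: 9.55
tcp_pos: [0.5463, -0.0773, 0.1855]
eef_rot: [95.7, 89.9, -167.8]
contact_force: [-5.6, -3.1, -3.9]
gripper_width: 0.0178
time_s: 9.85
tcp_pos: [0.5463, -0.0772, 0.1848]
eef_rot: [98.5, 89.9, -164.9]
contact_force: [-7.7, -2.3, -0.8]
gripper_width: 0.0173
```

Rung contact came at lift ≈57 mm and the rung is now carrying the load. Next is the 12 N proof push.

```bash
python3 -m creep '[[0,0,0,0.1,0,0,0],[0,0,0,0.1,0,0,0],[0,0,0,0,0,0,0],[0,0,0,0,0,0,0]]'
python3 -m creep '[[0,0,0,0.1,0,0,0],[0,0,0,0,0,0,0],[0,0,0,0,0,0,0]]'
```

```text
time_s: 10.25
tcp_pos: [0.5463, -0.0773, 0.1834]
eef_rot: [108.2, 89.9, -155.3]
contact_force: [-9.5, -1.1, 4.0]
gripper_width: 0.0177
time_s: 10.55
tcp_pos: [0.5463, -0.0773, 0.1828]
eef_rot: [117.4, 89.9, -146.1]
contact_force: [-11.2, -1.3, 4.9]
gripper_width: 0.0178
```

```bash
python3 -m creep '[[0,0,0,0.1,0.05,0,0],[0,0,0,0.1,0.05,0,0],[0,0,0,0,0,0,0],[0,0,0,0,0,0,0]]'; python3 -c "
from h import *
for i in range(3): print(np.round(r.get_state()['contact_force'],2))"
```

```text
time_s: 10.95
tcp_pos: [0.5463, -0.0773, 0.1817]
eef_rot: [-115.7, 89.9, -19.2]
contact_force: [-10.3, -1.3, 9.5]
gripper_width: 0.0177
[-10.32  -1.29   9.51]
[-10.32  -1.29   9.51]
[-10.32  -1.29   9.51]
```

```bash
python3 -m creep '[[0,0,0,0.1,0,0,0],[0,0,0,0,0,0,0],[0,0,0,0,0,0,0]]'; python3 -m creep '[[0,0,0,0,0,0,0],[0,0,0,0,0,0,0]]'
```

```text
time_s: 11.25
tcp_pos: [0.5463, -0.0773, 0.181]
eef_rot: [-115.1, 89.9, -18.5]
contact_force: [-11.2, 0.4, 11.2]
gripper_width: 0.0178
time_s: 11.45
tcp_pos: [0.5463, -0.0773, 0.181]
eef_rot: [-114.5, 89.9, -17.9]
contact_force: [-10.7, -0.7, 12.0]
gripper_width: 0.0175
```

```bash
python3 -m creep '[[0,0,0,0,0,0,0],[0,0,0,0,0,0,0],[0,0,0,0,0,0,0],[0,0,0,0,0,0,0],[0,0,0,0,0,0,0],[0,0,0,0,0,0,0]]'; python3 -m creep '[[0,0,0,0,0,0,0],[0,0,0,0,0,0,0],[0,0,0,0,0,0,0],[0,0,0,0,0,0,0]]';python3 -c "
from h import *
pawl()"
```

```text
time_s: 12.05
tcp_pos: [0.5464, -0.0773, 0.181]
eef_rot: [-115.4, 89.9, -18.8]
contact_force: [-11.5, -0.4, 12.1]
gripper_width: 0.0172
time_s: 12.45
tcp_pos: [0.5464, -0.0773, 0.181]
eef_rot: [-114.4, 89.9, -17.8]
contact_force: [-11.6, -0.5, 11.5]
gripper_width: 0.0176
t 12.45 tcp [ 0.5464 -0.0773  0.181 ] lift 0.0514 F [-11.6  -0.5  11.5] n 88
 red x [-0.044 -0.013  0.009] z rel hinge [-0.001  0.002  0.156]
 mould [ 0.479  -0.0875  0.108 ] score 0.65
 mould [0.3904 0.1536 0.016 ] score 0.64
```

The push held at about 12 N for over a second, the pawl stayed level, and grip and rack moved together. Next I ease off to zero and open.

```bash
python3 -m creep '[[0,0,0,-0.1,0,0,0],[0,0,0,-0.1,0.05,0,0],[0,0,0,-0.1,0.05,0,0],[0,0,0,-0.1,0.05,0,0],[0,0,0,0,0,0,0],[0,0,0,0,0,0,0]]'
```

```text
time_s: 13.2
tcp_pos: [0.5463, -0.0772, 0.1831]
eef_rot: [-99.2, 89.8, -2.6]
contact_force: [-0.5, -2.9, 6.4]
gripper_width: 0.0175
```

```bash
python3 -m creep '[[0,0,0,-0.1,0,0,0],[0,0,0,-0.1,0,0,0],[0,0,0,0,0,0,0],[0,0,0,0,0,0,0]]'
```

```text
time_s: 13.6
tcp_pos: [0.5463, -0.0772, 0.1841]
eef_rot: [-98.7, 89.9, -2.2]
contact_force: [4.5, -3.9, 3.0]
gripper_width: 0.0177
```

```bash
python3 -m creep '[[0,0,0,-0.12,-0.1,-0.03,0],[0,0,0,0,0,0,0],[0,0,0,0,0,0,0]]'; python3 -m creep '[[0,0,0,0,0,0,25],[0,0,0,0,0,0,30],[0,0,0,0,0,0,45],[0,0,0,0,0,0,60],[0,0,0,0,0,0,60],[0,0,0,0,0,0,60]]' 20; python3 -c "
from h import *
pawl('n1.png')
plan([.547,-.078,.25],6.3)"
```

```text
time_s: 13.9
tcp_pos: [0.5462, -0.0772, 0.1847]
eef_rot: [-68.6, 90.0, 27.9]
contact_force: [2.9, -2.1, -0.4]
gripper_width: 0.0178
time_s: 14.5
tcp_pos: [0.5459, -0.0774, 0.1847]
eef_rot: [31.7, 90.0, 128.2]
contact_force: [-0.8, -0.5, 0.3]
gripper_width: 0.0504
t 14.5 tcp [ 0.5459 -0.0774  0.1847] lift 0.0551 F [-0.8 -0.5  0.3] n 91
 red x [-0.04  -0.013  0.009] z rel hinge [-0.002  0.002  0.006]
 mould [ 0.4782 -0.0881  0.1117] score 0.61
t 14.65 tcp [ 0.5459 -0.0774  0.1848] F [ 0.25  0.43 -0.6 ] w 0.05205379777480495
R [[0.0, -0.994, -0.113], [0.0, -0.113, 0.994], [-1.0, -0.0, 0.0]]
rotvec tool [0.0036 0.     0.0001] shift tool now cm [-6.52 -0.1  -0.07] shift in final tool [-6.52 -0.1  -0.07]
```

View pics/n1.png

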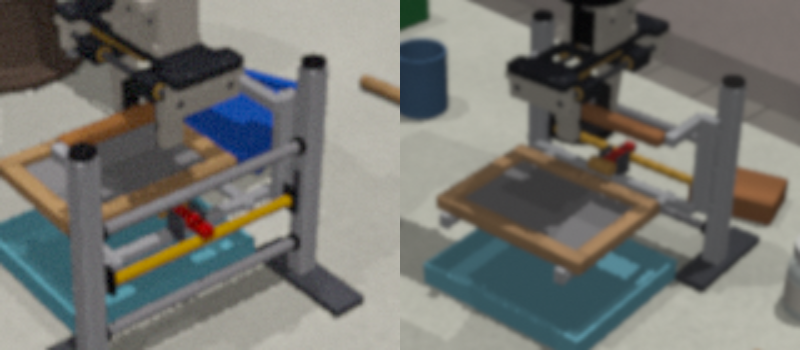

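The fingers are open and the rack stays at lift ≈55 mm on the yellow rung. The red pawl lies on the rung (scene crop 205,225) and the mould lies flat. I retreat straight up.

```bash
python3 -m creep '[[0,0,0,-1,0,0,60],[0,0,0,-2,0,0,60],[0,0,0,-3,0,0,60],[0,0,0,-3,0,0,60],[0,0,0,-3,0,0,60],[0,0,0,0,0,0,60],[0,0,0,0,0,0,60],[0,0,0,0,0,0,60]]'; python3 -c "
from h import *
pawl('o1.png')"
```

```text
time_s: 15.45
tcp_pos: [0.5454, -0.0774, 0.3043]
eef_rot: [74.7, 89.9, 171.2]
contact_force: [-0.2, -0.8, -0.8]
gripper_width: 0.0525
t 15.45 tcp [ 0.5454 -0.0774  0.3043] lift 0.1747 F [-0.2 -0.8 -0.8] n 94
 red x [-0.049 -0.014  0.009] z rel hinge [-0.121 -0.118  0.194]
 mould [ 0.4792 -0.0867  0.1117] score 0.97
 mould [0.391  0.1521 0.0158] score 0.93
```

View pics/o1.png

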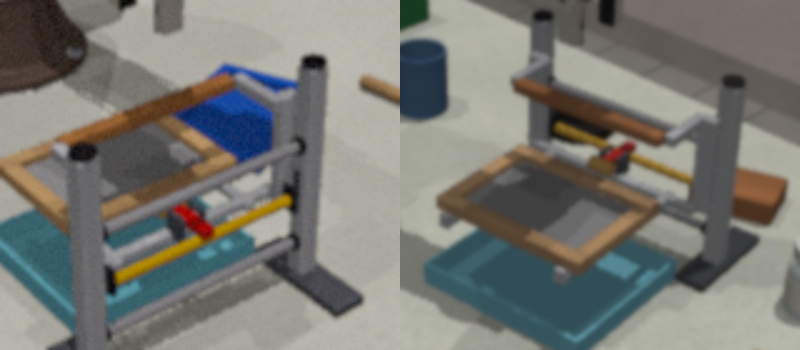

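The gripper is clear, the mould height is unchanged (0.1117), and the pawl rests level on the yellow rung.

```bash
python3 -c "
from h import *
print(r.close_job())"
```

```text
the job is handed in; nothing more can be done
None
```

The rack is resting on the yellow middle rung with its pawl level and the mould still flat on it. I handed the job in at about 15.5 s, and no verdict came back.

- **Raise:** I gripped the wooden handle and lifted to about 84 mm. The pawl was seen back level at that height, and it stayed below the 93 mm where the top rung starts to push it.
- **Lower and push:** The pawl met the rung at about 57 mm of lift. I pushed down with 11.2–12.1 N for a little over a second.
- **Release:** I eased the force to about zero before opening the fingers, then moved the gripper straight up clear.

**Last checks:** After release the rack stayed at about 55 mm of lift, and the mould height read 0.1117 m both before and after I backed off. The wrist force was about zero. I saw no bystander disturbed in the views I took, but I did not check each one after the job.

**Less tidy:** A sideways force of up to about 11 N built up on the handle while closing the grip and during the push. Some colour-based pawl readings also included stray points, so I judged the pawl's tilt from the pictures as well.

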